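Make up the parts kits for two furniture repairs

TASK

Make up two repair kits: the blue tray gets the oak stretcher rail, the light oak foot and the brass ferrule; the green tray gets the dark walnut foot and the white knob. Lift the rail straight up out of its two U brackets, keep it level and lay it flat in the long lane of the blue tray; stand every small part upright in a cell of its own (either of the two small cells of its tray). Leave the red foot and the silver-grey ferrule where they are.

Things in the scene. Friction and masses are not known exactly. Their poses are not given: they have to be found in the camera images.
- rail_mid (a point): Light oak stretcher rail, 170 mm long along its own y, level in the rack at the start. The point: middle of its length and section. Grasp its middle block, 24 x 24 mm in section, 50 mm long; beyond it are thin necks, 20 mm square blocks (45 to 75 mm from the middle) that rest in the brackets, and tenons. z up; 80 g nominal; on a flat floor the point lies 12 mm above it
- rack: Fixed rack: dark wooden base 90 (x) x 190 (y) x 12 mm with two open-topped steel U brackets at y = +65 and -65 mm, each 12 mm thick along y, 42 mm over all in x with 26 mm free between the prongs. The rail, along y, rests on bracket floors 50 mm above the table; prongs end 86 mm above it. Origin: centre of its underside, z up
- tray_blue: Blue tray, fixed, 154 (x) x 214 (y) x 20 mm high, walls and floor 5 mm thick. Origin: centre of its underside; z up. Slats reaching 10 mm above the inner floor divide it into a long lane, 76 x 204 mm, centred at x = +34, y = 0 mm, and two cells, each 62 (x) x 99 (y) mm, centred at x = -41, y = +52 and -52 mm. Takes the rail in the long lane, and the oak foot and the brass ferrule in the cells
- tray_green: Green tray, fixed, 154 (x) x 214 (y) x 20 mm high, walls and floor 5 mm thick. Origin: centre of its underside; z up. Slats reaching 10 mm above the inner floor divide it into a long lane, 76 x 204 mm, centred at x = +34, y = 0 mm, and two cells, each 62 (x) x 99 (y) mm, centred at x = -41, y = +52 and -52 mm. Takes the walnut foot and the white knob in the cells; its lane stays empty
- foot_oak_mid (a point): Light oak turned bun foot, 40 mm diameter from 10 to 34 mm above its underside and narrower above and below; 50 g nominal; its point is on the axis, half-way up, 22 mm above its underside; 44 mm tall, stands upright on the table at the start, round, so its yaw means nothing; z up
- foot_walnut_mid (a point): Dark brown walnut turned bun foot, 40 mm diameter from 10 to 34 mm above its underside and narrower above and below; 50 g nominal; its point is on the axis, half-way up, 22 mm above its underside; 44 mm tall, stands upright on the table at the start, round, so its yaw means nothing; z up
- ferrule_brass_mid (a point): Brass (yellow) ferrule (leg cup), 34 mm diameter with a 38 mm rim on its top 5 mm and a dark disc on top; 110 g nominal; its point is on the axis, half-way up, 22 mm above its underside; 44 mm tall, stands upright on the table at the start, round, so its yaw means nothing; z up
- knob_white_mid (a point): White ceramic drawer knob on a 30 mm brass foot 12 mm high, 38 mm diameter from 18 to 34 mm above its underside; 80 g nominal; its point is on the axis, half-way up, 22 mm above its underside; 44 mm tall, stands upright on the table at the start, round, so its yaw means nothing; z up
- foot_red_mid (a point): Bystander, to be left where it stands. Red-painted turned bun foot, 40 mm diameter from 10 to 34 mm above its underside and narrower above and below; 50 g nominal; its point is on the axis, half-way up, 22 mm above its underside; 44 mm tall, stands upright on the table at the start, round, so its yaw means nothing; z up
- ferrule_steel_mid (a point): Bystander, to be left where it stands. Silver-grey metal ferrule (leg cup), 34 mm diameter with a 38 mm rim on its top 5 mm and a dark disc on top; 110 g nominal; its point is on the axis, half-way up, 22 mm above its underside; 44 mm tall, stands upright on the table at the start, round, so its yaw means nothing; z up

How it is judged:
At the end, for the whole second after the job is handed in: Rail flat on the floor of the blue tray's long lane; oak foot and brass ferrule in the two cells of the blue tray, walnut foot and white knob in those of the green tray, one to a cell, standing on the floor (within 5 mm), upright within 0.15 rad; all at rest (x of rail_mid in the frame of tray_blue between 0 and 0.068 m and y of rail_mid in the frame of tray_blue between -0.025 and 0.025 m and z of rail_mid in the frame of tray_blue between 0.012 and 0.022 m and linear speed of each of rail, foot_oak, ferrule_brass, foot_walnut, knob_white below 0.02 m/s and angular speed of each of rail, foot_oak, ferrule_brass, foot_walnut, knob_white below 0.2 rad/s and x of foot_oak_mid in the frame of tray_blue between -0.06 and -0.02 m and z of foot_oak_mid in the frame of tray_blue between 0.022 and 0.032 m and y of foot_oak_mid in the frame of tray_blue between -0.095 and 0.095 m and angle between each of foot_oak_mid, ferrule_brass_mid, foot_walnut_mid, knob_white_mid's own z axis and vertical below 0.15 rad and x of ferrule_brass_mid in the frame of tray_blue between -0.06 and -0.02 m and z of ferrule_brass_mid in the frame of tray_blue between 0.022 and 0.032 m and y of ferrule_brass_mid in the frame of tray_blue between -0.095 and 0.095 m and x of foot_walnut_mid in the frame of tray_green between -0.06 and -0.02 m and z of foot_walnut_mid in the frame of tray_green between 0.022 and 0.032 m and y of foot_walnut_mid in the frame of tray_green between -0.095 and 0.095 m and x of knob_white_mid in the frame of tray_green between -0.06 and -0.02 m and z of knob_white_mid in the frame of tray_green between 0.022 and 0.032 m and y of knob_white_mid in the frame of tray_green between -0.095 and 0.095 m and ((y of foot_oak_mid in the frame of tray_blue above 0.01 m and y of ferrule_brass_mid in the frame of tray_blue below -0.01 m) or (y of ferrule_brass_mid in the frame of tray_blue above 0.01 m and y of foot_oak_mid in the frame of tray_blue below -0.01 m)) and ((y of foot_walnut_mid in the frame of tray_green above 0.01 m and y of knob_white_mid in the frame of tray_green below -0.01 m) or (y of knob_white_mid in the frame of tray_green above 0.01 m and y of foot_walnut_mid in the frame of tray_green below -0.01 m))); the robot touches nothing.
It fails at once if the rail is tipped more than about 0.35 rad from level (angle between rail_mid's own y axis and vertical below 1.22 rad or angle between rail_mid's own y axis and vertical above 1.92 rad).
It fails at once if the red foot or the silver-grey ferrule is moved more than 25 mm or knocked over (distance of any of foot_red_mid, ferrule_steel_mid from where it was at the start of the episode above 0.025 m or angle between any of foot_red_mid, ferrule_steel_mid's own z axis and vertical above 0.5 rad).
It also fails if it takes over 115 s, if anything falls off the work surface, if the arm or the gripper's body presses on something with over 40 N, if the wrist force passes 120 N, or if a joint passes its speed limit or range.

ROBOT

A 6-joint arm with a two-finger parallel gripper is mounted at the origin on the work surface. World frame = base frame: x ahead of the robot, y to its left, z up, the work surface at z = 0. Lengths are in m, angles in rad, forces in N, time in s.
With the tool pointing down it reaches from about 0.35 to 0.95 m from the base axis. Payload 17.4 kg.
Tool frame: the origin (TCP) lies at the very end of the fingers, on their centre line; the grasp point (between the pads) lies 19 mm behind it; z points along the fingers, y is the direction in which the jaws open and shut (so a half turn about z gives the same grasp; the last joint's range is limited). The gripper opens to 93 mm and grips with 3 to 60 N. Pads are 15 mm wide; open, the fingers measure 128 mm over their backs; the gripper's body (75 mm by 188 mm) begins 65 mm behind the grasp point.
Start: joints at [-1.295, 0.116, 1.442, -0, 1.584, -0.038], TCP at [0.208, -0.642, 0.219] pointing down, gripper open.
Joint ranges: [-2.83, 2.83], [-0.83, 2.19], [0.07, 2.5], [-1.14, 4.28], [0.01, 3], [-2.97, 2.97]. Speed limits (rad/s): [1.89, 1.89, 2.22, 3.14, 3.14, 3.14].

INTERFACE

Orientations are given as [roll, pitch, yaw] about the fixed x, y, z axes, in that order (R = Rz(yaw) Ry(pitch) Rx(roll)).
In Python, from cell import * gives the robot as it stands. The module is installed in compiled form; this text tells all that it offers. Calls block until the motion is done:
- move_pose(position, orientation): joint-space move of the TCP to a pose.
- movel(position, rate=0.15, ori=None, f_stop=None): straight line of the TCP; ori=None keeps the orientation; rate is the mean speed in m/s. With f_stop (N) it stops when the force on the tool has changed by that much, and returns True; else False.
- set_joints(angles): joint-space move.
- set_gripper(opening): finger opening in m; the grip force is fixed at half the most; returns when the fingers have stopped.
- pause(seconds).
- solve_ik(position, orientation): joint angles nearest the present ones, or None.
- snapshot(name): name is "scene" or "top" or "wrist"; returns the picture (400x640x3 uint8, blue, green, red); there is no depth.
- camera_params(name): a dict with "fx", "fy", "cx", "cy" (pixels), "extrinsics" (4x4, takes a point from camera to world coordinates); the wrist camera has in their place "T_tool_cam" (4x4, takes a point from camera to tool coordinates, whose origin is the TCP and whose axes are the flange's). Camera axes: x right, y down, z forward; pixel columns grow to the right and rows downward; lengths in m; the calibration is good to about 2 mm. A picture is of the moment at which its call begins: read the wrist's pose just before it. camera_params takes no time and is no camera call.
A pose or a line that the arm cannot do raises PlanningError and nothing moves.
- job_done(): hands the job in, once; it reports no verdict.
Readings, each from a call of its own:
- current_t(): time.
- current_q(): joint angles.
- current_dq(): joint speeds.
- current_joint_torque(): joint torques, N m.
- current_ee_pos(): TCP position.
- current_tool_rot(): TCP orientation.
- current_ft_force(): force on the tool from outside, world axes, zero at the start.
- current_wrist_torque(): the same for the moment, N m.
- current_grip_width(): finger opening in m.
Only numpy, scipy, OpenCV 4.12 (cv2) and the standard library are available. Lean on these libraries where they do the work, as an engineer would, in place of code of your own. Each camera call takes 0.05 s, during which the arm holds its last target. There are 200 camera calls.

## Working session

There is one attempt and no reset: what is moved stays moved. The work goes in short steps, each a Python script; the robot and the scene stay as the last script left them, time stands still between calls to the robot, and variables do not carry over. Pictures are saved under pics/ and viewed, about 12 in all and at most 16, crops included, and the job is handed in when it is done.

```bash
mkdir -p pics
python3 - <<'E'
from cell import *
import cv2,numpy as np
for n in("top","scene"):
    cv2.imwrite(f"pics/{n}0.png",snapshot(n)); p=camera_params(n); print(n,p)
print(camera_params("wrist"),current_t(),current_tool_rot(),current_ee_pos())
E
```

```text
top {'fx': 385.6679396774769, 'fy': 385.6679396774769, 'cx': 318.6552005687348, 'cy': 200.6320082935347, 'extrinsics': array([[ 0.0291515 , -0.98282671,  0.18221374,  0.36316421],
       [-0.99935856, -0.03245017, -0.01514752, -0.00251627],
       [ 0.02080025, -0.18165528, -0.98314226,  0.92951426],
       [ 0.        ,  0.        ,  0.        ,  1.        ]])}
scene {'fx': 480.7571832150624, 'fy': 480.7571832150624, 'cx': 313.04780756828563, 'cy': 203.4087214951979, 'extrinsics': array([[-0.08359204,  0.62085551, -0.77945546,  1.25186908],
       [ 0.99642564,  0.06163658, -0.05776576,  0.04142152],
       [ 0.01217878, -0.78149816, -0.62378867,  0.68077276],
       [ 0.        ,  0.        ,  0.        ,  1.        ]])}
{'fx': 309.7959050436321, 'fy': 309.7959050436321, 'cx': 321.79843969145895, 'cy': 195.58935272971513, 'T_tool_cam': array([[ 3.73887678e-04, -9.69050111e-01, -2.46863813e-01,
         6.88924016e-02],
       [ 9.99999874e-01,  2.79637939e-04,  4.16847060e-04,
        -2.05028524e-05],
       [-3.34913202e-04, -2.46863938e-01,  9.69050094e-01,
        -1.66799015e-01],
       [ 0.00000000e+00,  0.00000000e+00,  0.00000000e+00,
         1.00000000e+00]])} 0.1 [-3.14054633e+00 -2.91536380e-05  3.13829178e-01] [ 0.20831486 -0.64186738  0.21797766]
```

View pics/top0.png

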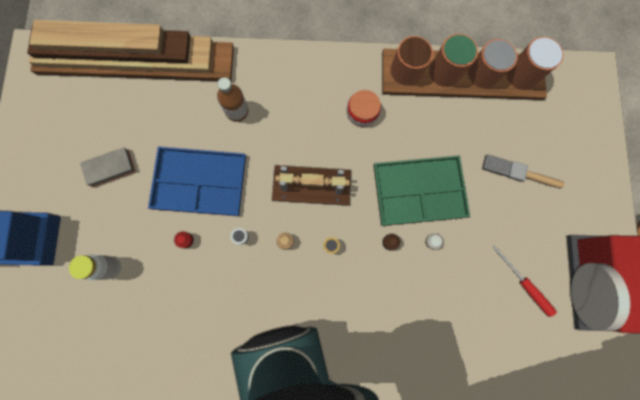

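View pics/scene0.png

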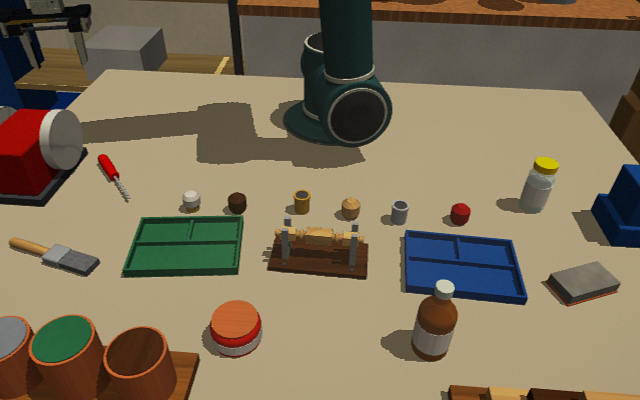

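The top view shows the parts on row ~240: red (184), steel (240), oak (285), brass (333), walnut (391) and knob (435). The blue tray is at about (198,181), the rack at (312,185) and the green tray at (421,190), with the cells facing the robot. Next I'll estimate poses by fitting the models in both views.

```bash
cat > h.py <<'E'
from cell import *
import cv2,numpy as np
from scipy.spatial.transform import Rotation as R
def T_of(n):
    p=camera_params(n); K=np.array([[p['fx'],0,p['cx']],[0,p['fy'],p['cy']],[0,0,1]])
    if n!='wrist': return K,np.array(p['extrinsics'])
    T=np.eye(4);T[:3,:3]=R.from_euler('xyz',current_tool_rot()).as_matrix();T[:3,3]=current_ee_pos()
    return K,T@np.array(p['T_tool_cam'])
def px2w(K,T,u,v,z):
    d=T[:3,:3]@np.linalg.solve(K,[u,v,1.]); o=T[:3,3]; return (o+d*(z-o[2])/d[2])[:2]
def w2px(K,T,P):
    P=np.atleast_2d(P); c=(P-T[:3,3])@T[:3,:3]; c=c@K.T; return c[:,:2]/c[:,2:]
def traypts(x,y,a,sx=.154,sy=.214,z=.02):
    c,s=np.cos(a),np.sin(a); L=np.array([[i*sx/2,j*sy/2] for i,j in((1,1),(1,-1),(-1,-1),(-1,1))])
    return np.c_[L@np.array([[c,s],[-s,c]])+[x,y],np.full(4,z)]
E
python3 - <<'E'
from h import *
from scipy.optimize import minimize
K,T=T_of('top'); im=cv2.imread('pics/top0.png'); hsv=cv2.cvtColor(im,cv2.COLOR_BGR2HSV)
for n,u,v in(('red',184,240),('steel',240,237),('oak',285,241),('brass',333,246),('walnut',391,242),('knob',435,241)):
    print(n,px2w(K,T,u,v,.03).round(3))
def fit(name,lo,hi,box,x0):
    m=cv2.inRange(hsv,lo,hi); r=np.zeros_like(m); a,b,c,d=box; r[b:d,a:c]=m[b:d,a:c]
    r=cv2.morphologyEx(r,cv2.MORPH_CLOSE,np.ones((7,7)))
    def cost(p):
        P=np.vstack([traypts(*p,z=.02),traypts(*p,z=0.)])
        h=cv2.convexHull((w2px(K,T,P)*16).astype(np.int32)); q=np.zeros_like(r); cv2.fillConvexPoly(q,h,255,cv2.LINE_AA,4)
        return np.abs(q.astype(float)-r).sum()/255
    s=minimize(cost,x0,method='Nelder-Mead',options=dict(initial_simplex=np.array(x0)+np.vstack([np.zeros(3),np.diag([.01,.01,.06])]),xatol=1e-4))
    print(name,s.x.round(4),s.fun,r.sum()/255)
fit('blue',(100,120,30),(125,255,255),(140,135,255,225),[*px2w(K,T,198,181,.01),-.05])
fit('green',(60,70,20),(95,255,255),(365,145,480,235),[*px2w(K,T,421,190,.01),.05])
print('rail ends',px2w(K,T,278,179,.06),px2w(K,T,355,185,.06),px2w(K,T,312,180,.06))
E
```

```text
red [0.427 0.292]
steel [0.438 0.164]
oak [0.432 0.059]
brass [ 0.424 -0.053]
walnut [ 0.437 -0.188]
knob [ 0.443 -0.292]
blue [ 0.5758  0.2766 -0.0463] 631.9333333333333 5341.0
green [ 0.571  -0.2646  0.1345] 577.0274509803921 5239.0
rail ends [0.57205466 0.07953577] [ 0.56388354 -0.09895775] [0.57236626 0.00090692]
```

Run:
```python
from h import *
for i,y in enumerate((-.2,.14)):
    move_pose([.46,y,.26],[np.pi,0,0]); pause(.2)
    K,T=T_of('wrist'); cv2.imwrite(f'pics/w{i}.png',snapshot('wrist')); np.save(f'w{i}.npy',T)
print(current_t(),current_q())
```

```text
3.7333 [ 2.40927491e-01 -3.21620116e-01  1.78014339e+00 -5.46665076e-05
  1.68310033e+00  1.81290592e+00]
```

View pics/w0.png

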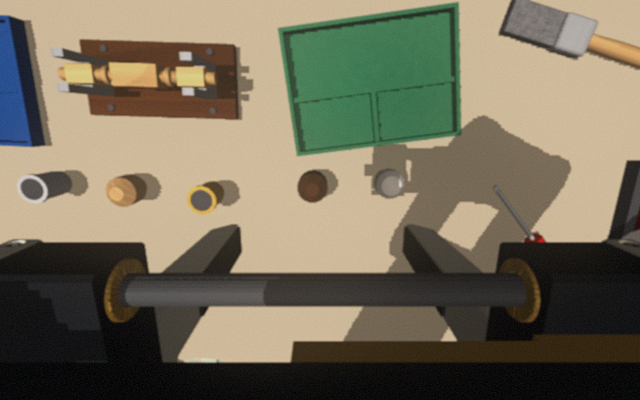

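View pics/w1.png

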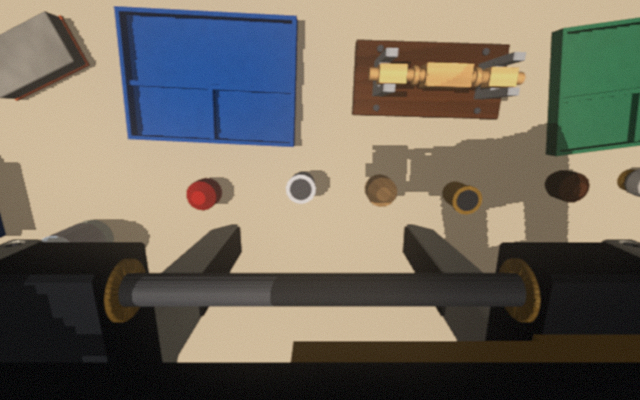

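Wrist views:
- Green tray corners in w0: (279,28), (459,3), (461,135), (298,155).
- Blue tray corners in w1: (116,8), (299,17), (294,146), (129,138).
- Part tops in w0: brass (203,198), walnut (312,186), knob (389,184).
- Part tops in w1: steel (301,186), oak (381,190), red (203,194).
- Rail middle block: about (133,75) in w0 and (450,75) in w1.

Run:
```python
from h import *
from scipy.optimize import least_squares
K,_=T_of('wrist'); W=[np.load(f'w{i}.npy') for i in(0,1)]
f=lambda i,u,v,z: px2w(K,W[i],u,v,z).round(4)
print('brass',f(0,203,199,.044),f(1,467,200,.044)); print('oak',f(0,121,191,.036),f(1,381,190,.036))
print('walnut',f(0,312,186,.034),f(1,566,186,.034)); print('knob',f(0,389,184,.036)); print('steel',f(1,301,187,.044),'red',f(1,203,194,.034))
print('mid',f(0,133,75,.072),f(1,450,75,.072),'ends w0',f(0,80,73,.07),f(0,190,77,.07),'w1',f(1,393,73,.07),f(1,505,77,.07))
for n,i,c,x0 in(('blue',1,[(116,8),(299,17),(294,146),(129,138)],[.576,.277,-.05]),('green',0,[(279,28),(459,3),(461,135),(298,155)],[.571,-.265,.13])):
    g=least_squares(lambda p:(w2px(K,W[i],traypts(*p))-c).ravel(),x0); print(n,g.x.round(4),g.fun.round(1))
```

```text
brass [ 0.4269 -0.0485] [ 0.4256 -0.0465]
oak [0.4355 0.0599] [0.437  0.0626]
walnut [ 0.4416 -0.1876] [ 0.4416 -0.1778]
knob [ 0.4446 -0.287 ]
steel [0.4429 0.1657] red [0.4314 0.2945]
mid [0.5722 0.0025] [0.5725 0.0013] ends w0 [0.5745 0.0605] [ 0.5704 -0.0578] w1 [0.5748 0.0623] [ 0.5706 -0.0592]
blue [ 0.5725  0.2776 -0.0507] [-0.2 -1.7 -0.7 -0.6  0.6  1.6  0.4  1.3]
green [ 0.5684 -0.2649  0.1244] [-0.3 -0.4  0.5 -0.6  0.4  0.4 -0.7  1. ]
```

```bash
cat >> h.py <<'E'
BLUE=(.5725,.2776,-.0507); GREEN=(.5684,-.2649,.1244); H=np.pi
def intray(t,lx,ly):
    c,s=np.cos(t[2]),np.sin(t[2]); return t[0]+c*lx-s*ly,t[1]+s*lx+c*ly
def pick(x,y,z,yaw,op,zt=.15):
    set_gripper(op); move_pose([x,y,zt],[H,0,yaw]); movel([x,y,z+.03],.25)
    print('touch',movel([x,y,z],.06,f_stop=8)); set_gripper(0); print('width',round(current_grip_width(),4),current_t())
def place(x,y,z,yaw,op,zt=.15):
    move_pose([x,y,zt],[H,0,yaw]); movel([x,y,z+.025],.2)
    print('w',round(current_grip_width(),4),'contact',movel([x,y,z],.04,f_stop=6),current_ee_pos().round(4))
    set_gripper(op); movel([x,y,zt],.25); print('t',current_t())
E
python3 - <<'E'
from h import *
pick(.5724,.002,.051,H/2-.035,.045)
movel([.5724,.002,.11],.1); print(current_grip_width(),current_ft_force())
movel([.5724,.002,.2],.2)
K,T=T_of('wrist'); cv2.imwrite('pics/rail.png',snapshot('wrist'))
E
```

```text
touch False
width 0.0239 7.8
0.02395731182836321 [-0.40835572  0.33196052 -0.90488145]
```

View pics/rail.png

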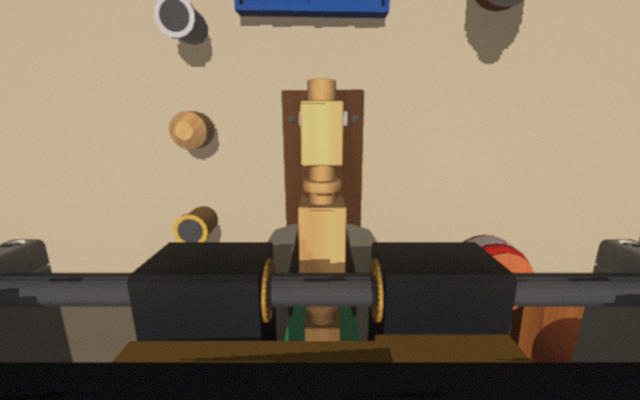

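The rail is held straight (on column ~322), level and clear of its brackets. Next I'll lay it down and then place the two blue-tray parts.

Run:
```python
from h import *
def shot(n): cv2.imwrite(f'pics/{n}.png',snapshot('wrist'))
place(*intray(BLUE,.034,0),.009,H/2+BLUE[2],.035,.2); shot('p1')
pick(.436,.061,.004,0,.065); movel([.436,.061,.15],.2)
place(*intray(BLUE,-.041,-.052),.010,BLUE[2],.05)
pick(.4263,-.0475,.004,0,.065); movel([.4263,-.0475,.15],.2)
place(*intray(BLUE,-.041,.052),.010,BLUE[2],.05); shot('p2')
cv2.imwrite('pics/t1.png',snapshot('top'))
```

```text
w 0.0237 contact True [0.606  0.2757 0.0082]
t 13.2417
touch False
width 0.0392 16.9083
w 0.0395 contact True [0.5284 0.2276 0.0092]
t 21.1167
touch False
width 0.0363 24.6
w 0.0362 contact False [0.5342 0.3316 0.01  ]
t 29.6417
```

View pics/p2.png

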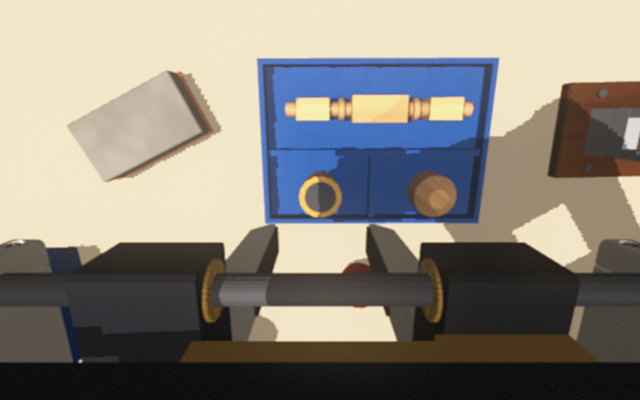

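The blue tray holds the rail in its lane, the brass ferrule upright at (320,195) and the oak foot upright at (432,194). Now the green tray.

Run:
```python
from h import *
pick(.4415,-.187,.004,0,.065); movel([.4415,-.187,.15],.2)
place(*intray(GREEN,-.041,.052),.010,GREEN[2],.05)
pick(.4446,-.2875,.007,0,.065); movel([.4446,-.2875,.15],.2)
place(*intray(GREEN,-.041,-.052),.013,GREEN[2],.05)
cv2.imwrite('pics/p3.png',snapshot('wrist'))
movel([.4,-.35,.26],.25)
cv2.imwrite('pics/s3.png',snapshot('scene')[180:330,100:560].repeat(1,0))
print(current_t())
```

```text
touch False
width 0.0393 33.95
w 0.0389 contact True [ 0.5208 -0.2182  0.0092]
t 37.8083
touch False
width 0.0368 40.6167
w 0.037 contact True [ 0.5338 -0.3213  0.0121]
t 44.4833
45.4333
```

View pics/p3.png

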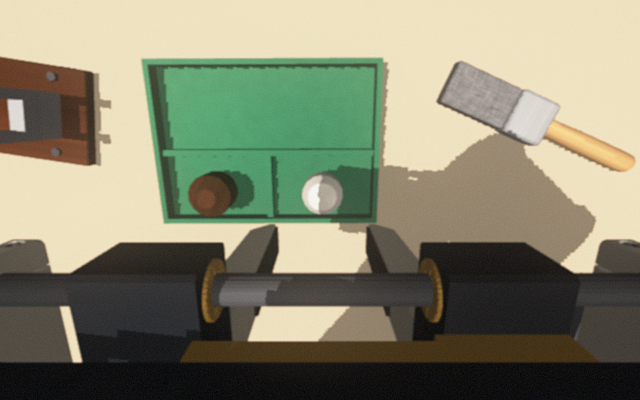

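View pics/s3.png

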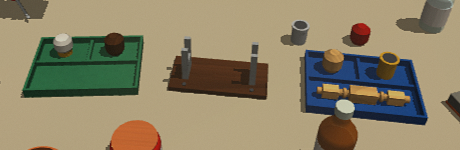

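Run:
```python
from h import *
s=cv2.imread('pics/s3.png'); a=cv2.resize(s[35:130,300:435],None,fx=5,fy=5,interpolation=cv2.INTER_CUBIC)
K,T=T_of('scene')
# overlay the predicted axes (magenta) of upright parts
ps=[intray(BLUE,-.041,.052),intray(BLUE,-.041,-.052)]
for x,y in ps:
    q=(w2px(K,T,[[x,y,.005],[x,y,.049]])-[100,180]-[300,35])*5; cv2.line(a,*[tuple(int(v) for v in r) for r in q],(255,0,255),1)
cv2.imwrite('pics/z.png',a)
```

```text
(no output)
```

View pics/z.png

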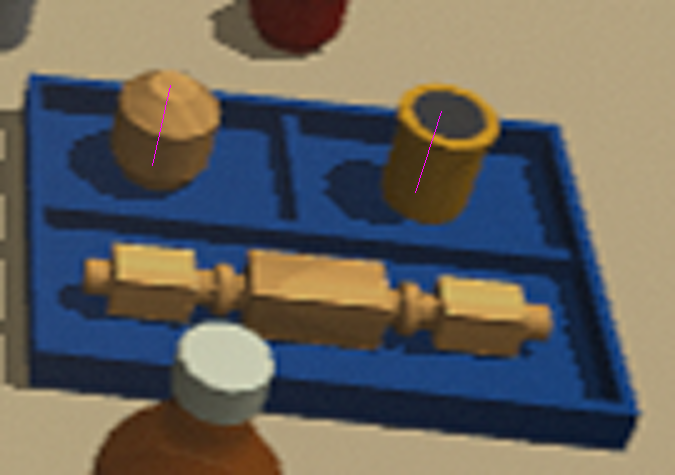

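The predicted upright axes match the oak foot and the brass ferrule, and the rail lies flat in its lane. The red foot and the steel ferrule have not been approached. I'm handing the job in.

```bash
python3 -c "
from cell import *
print(current_dq().round(3)); job_done(); print(current_t())"
```

```text
[ 0.004  0.004 -0.001  0.001  0.006 -0.002]
the job is handed in; nothing more can be done
the job is handed in; nothing more can be done
```

Both kits are made up, and I handed the job in at about 45 s of the 115 s allowed. `job_done()` gives no verdict, so the result rests on my own checks.

- **Blue tray:** I lifted the rail straight up out of its brackets and laid it level in the long lane. The oak foot and the brass ferrule stand in separate small cells.
- **Green tray:** The walnut foot and the white knob stand in separate small cells, and the lane is empty.

**Last checks:** The final wrist and scene pictures show the rail flat, all four parts upright and one to a cell, and the gripper clear of everything. In the zoomed scene view, the oak foot and the brass ferrule line up with the upright axes I predicted for them. I judged the red foot and the silver-grey ferrule by eye only; both look upright where they stood, and the gripper never went to either one.

**One reading disagreed:** The brass ferrule gripped at 36.2 mm instead of the 34 mm given for its body. The pads probably caught its 38 mm rim. I also lowered it without a contact signal, so it was let go within about 1 mm of the floor; it ended up upright.

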